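# Feel the running disc on the test bench

### The job

Press the green start button on the test console well down, then touch the disc in the yellow nest lightly with your fingertips and rest them on it for about a second, as if to feel it hum, then press the red stop button well down and withdraw. Only touch the disc where it lies, never pick it up or push hard on it. Leave the black button, the discs in the white and red nests and everything loose on the bench alone.

Things in the scene. Friction and masses are not known exactly. Their poses are not given: they have to be found in the camera images.
- nest_yellow: yellow test nest: a fixed square block 64 x 64 mm, 30 mm high, painted yellow, with a black round cup on a brass stem above its middle. Origin: centre of its underside, on the table; z up. The three nests stand in a row in any order, at least 90 mm between centres
- disc_yellow: the disc lying loose in the cup of the yellow nest: white plastic, 35 mm across, 8 mm thick, brass centre 24 mm across on top, 20 g or so. Origin: centre of its underside, 44 mm above the table; its top is 8 mm above that (52 mm above the table) and stands 5 mm proud of the cup (46 mm outside)
- carrier_yellow (a joint): how far the sprung cup of the yellow nest is pushed down with its disc: 0 at rest, 0.008 m at the stop. It starts to give at about 1.2 N and takes 0.6 N more per mm, about 6 N at the stop
- nest_white: white test nest: a fixed square block 64 x 64 mm, 30 mm high, painted white, with a black round cup on a brass stem above its middle. Origin: centre of its underside, on the table; z up. The three nests stand in a row in any order, at least 90 mm between centres
- disc_white: the disc lying loose in the cup of the white nest: white plastic, 35 mm across, 8 mm thick, brass centre 24 mm across on top, 20 g or so. Origin: centre of its underside, 44 mm above the table; its top is 8 mm above that (52 mm above the table) and stands 5 mm proud of the cup (46 mm outside)
- carrier_white (a joint): how far the sprung cup of the white nest is pushed down with its disc: 0 at rest, 0.008 m at the stop. It starts to give at about 1.2 N and takes 0.6 N more per mm, about 6 N at the stop
- nest_red: red test nest: a fixed square block 64 x 64 mm, 30 mm high, painted red, with a black round cup on a brass stem above its middle. Origin: centre of its underside, on the table; z up. The three nests stand in a row in any order, at least 90 mm between centres
- disc_red: the disc lying loose in the cup of the red nest: white plastic, 35 mm across, 8 mm thick, brass centre 24 mm across on top, 20 g or so. Origin: centre of its underside, 44 mm above the table; its top is 8 mm above that (52 mm above the table) and stands 5 mm proud of the cup (46 mm outside)
- carrier_red (a joint): how far the sprung cup of the red nest is pushed down with its disc: 0 at rest, 0.008 m at the stop. It starts to give at about 1.2 N and takes 0.6 N more per mm, about 6 N at the stop
- console: low grey test console with a white top, 140 mm (its x) by 230 mm (its y), 50 mm high, fixed. Origin: centre of its underside. Black display with green bars on its far half; along the near edge a row of three push buttons, 70 mm apart along its y: green at +y (robot's left), black in the middle, red at -y
- button_start_top (a point): centre of the top face of the green start button (30 mm across, cap 72 mm above the table when out, standing 10 mm out of a round grey collar 46 mm across; pressed straight down). It moves with the cap
- button_start (a joint): travel of the green start button: 0 out, 0.006 m fully pressed; springs back; fully down takes about 5 N
- button_range_top (a point): centre of the top face of the black range button (30 mm across, cap 72 mm above the table when out, standing 10 mm out of a round grey collar 46 mm across; pressed straight down). It moves with the cap
- button_range (a joint): travel of the black range button: 0 out, 0.006 m fully pressed; springs back; fully down takes about 5 N
- button_stop_top (a point): centre of the top face of the red stop button (30 mm across, cap 72 mm above the table when out, standing 10 mm out of a round grey collar 46 mm across; pressed straight down). It moves with the cap
- button_stop (a joint): travel of the red stop button: 0 out, 0.006 m fully pressed; springs back; fully down takes about 5 N
- spare_disc: bystander: a loose disc like the others lying flat on the table, 35 mm across, 8 mm thick; origin: centre of its underside
- bottle: bystander: whitish bottle with a red cap, 44 mm across, 110 mm high, standing; origin: centre of its underside
- screwdriver: bystander: screwdriver 160 mm long with a yellow handle, lying along its x; origin: under its middle
- tape_roll: bystander: grey roll of tape lying flat, 70 mm across, 24 mm high; origin: centre of its underside
- flux_jar: bystander: small amber jar with a black cap, 44 mm across, 45 mm high; origin: centre of its underside
There are look-alikes about, which are no part of the job. Of the things shaped like the nest_red, the red one is meant.

How it is judged:
On the way, in this order (a step that is already met when the one before it is completed fails the run):
1. the green start button is pressed well down (4 mm of its 6) (value of joint button_start above 0.004 m), for 0.05 s.
2. the fingers rest on the disc in the yellow nest for at least half a second, both buttons being out (contact force between the fingers and disc_yellow above 0.3 N and value of joint each of button_start, button_stop below 0.0015 m), for 0.5 s.
3. the red stop button is pressed well down (4 mm of its 6), the disc being let go (value of joint button_stop above 0.004 m and contact force between the fingers and disc_yellow below 0.1 N), for 0.05 s.
At the end, for the whole second after the job is handed in: all three buttons are out again (within 1.5 mm), the three discs lie at rest in their own nests (within 6 mm of the middle, not raised by 3 mm, cups back up within 1.5 mm), and no bystander has moved by 12 mm or more (value of joint each of button_start, button_range, button_stop, carrier_yellow, carrier_white, carrier_red below 0.0015 m and not (z of disc_yellow in the frame of nest_yellow above 0.047 m or horizontal distance between disc_yellow and nest_yellow above 0.006 m) and not (z of disc_white in the frame of nest_white above 0.047 m or horizontal distance between disc_white and nest_white above 0.006 m) and not (z of disc_red in the frame of nest_red above 0.047 m or horizontal distance between disc_red and nest_red above 0.006 m) and linear speed of disc_yellow below 0.02 m/s and distance of each of spare_disc, bottle, screwdriver, tape_roll, flux_jar from where it was at the start of the episode below 0.012 m); the robot touches nothing.
It fails at once if the disc in the yellow nest is pushed hard (over 15 N) (contact force between any of the fingers, the arm and disc_yellow above 15 N).
It fails at once if a disc is lifted out of its nest (by over 5 mm) or shifted sideways out of it ((z of disc_yellow in the frame of nest_yellow above 0.049 m or horizontal distance between disc_yellow and nest_yellow above 0.008 m) or (z of disc_white in the frame of nest_white above 0.049 m or horizontal distance between disc_white and nest_white above 0.008 m) or (z of disc_red in the frame of nest_red above 0.049 m or horizontal distance between disc_red and nest_red above 0.008 m)).
It fails at once if the black button is pressed (2 mm or more) (value of joint button_range above 0.002 m).
It fails at once if the disc in the white or red nest is touched ((contact force between the fingers and disc_white above 0.3 N or value of joint carrier_white above 0.002 m) or (contact force between the arm and disc_white above 0.3 N or value of joint carrier_white above 0.002 m) or (contact force between the fingers and disc_red above 0.3 N or value of joint carrier_red above 0.002 m) or (contact force between the arm and disc_red above 0.3 N or value of joint carrier_red above 0.002 m)).
It fails at once if something loose on the bench is moved by 12 mm or more (distance of any of spare_disc, bottle, screwdriver, tape_roll, flux_jar from where it was at the start of the episode above 0.012 m).
It also fails if it takes over 54 s, if anything falls off the work surface, if the arm or the gripper's body presses on something with over 40 N, if the wrist force passes 120 N, or if a joint passes its speed limit or range.

### The arm

A 6-joint arm with a two-finger parallel gripper is mounted at the origin on the work surface. World frame = base frame: x ahead of the robot, y to its left, z up, the work surface at z = 0. Lengths are in m, angles in rad, forces in N, time in s.
With the tool pointing down it reaches from about 0.3 to 0.775 m from the base axis. Payload 14.6 kg.
Tool frame: the origin (TCP) lies midway between the tips of the shut fingers; the grasp point (between the pads) lies 19 mm behind it (ctrl.hold_point_z is the distance from the TCP to the grasp point, in m); z points along the fingers, x is the direction in which the jaws open and shut, and the axes are right-handed (so a half turn about z gives the same grasp; the last joint's range is limited). The gripper opens to 94 mm and grips with 3 to 60 N. Pads are 16 mm wide; open, the fingers measure 119 mm over their backs; the gripper's body (75 mm by 177 mm) begins 78 mm behind the grasp point.
Start: joints at [-1.373, 0.3, 1.521, -0, 1.321, -0.067], TCP at [0.144, -0.531, 0.205] pointing down, gripper open.
Joint ranges: [-3.03, 3.03], [-0.79, 2.21], [0.23, 2.52], [-1.04, 4.18], [0, 3.07], [-2.55, 2.55]. Speed limits (rad/s): [2.22, 2.22, 2.57, 3.14, 3.14, 3.14].

### API

Orientations are given as [roll, pitch, yaw] about the fixed x, y, z axes, in that order (R = Rz(yaw) Ry(pitch) Rx(roll)).
In Python, from station import ctrl, viewer, ticket, nets gives the robot as it stands.
- The arm moves only by the tool carry_out, never from a script. Its argument "commands" is one flat list of numbers, 7 for each row, row after row: the closure, from -1 (fully open) to 1 (shut), so that 0 is half open, then the shift along the world's x, y, z in cm, then the turn, a rotation vector about the world's x, y, z in rad. In form: [gripper, tx, ty, tz, ax, ay, az, gripper, tx, ty, tz, ax, ay, az, ...]. A call has 1 to 12 rows; each row is the pose to reach, as a shift and turn from the pose measured when the call began; what a row does not reach only later rows make up. A row lasts 1/12 s, in which the tool goes at most 41.7 mm and 7.16 degrees, less where a joint would pass 70% of its speed; a pose out of reach is approached as far as the arm can. A call with a gripper value outside its range is refused whole. The fingers move at their own pace and stop on an object; "force" is the grip in N (left out, the last holds). Time passes only in rows, so rows that repeat a pose let the fingers close. It gives the time, the measured TCP pose, the force and the opening at its end, in the units of the state.
- ctrl.get_obs(): the state, without advancing time (a new reading comes with each control period).
- viewer.camera(name): name is "side" or "top"; returns (picture, depth): 420x560x3 uint8, blue, green, red; 420x560 float32, m along the optical axis (not along the pixel's ray), 0 where there is no reading.
- viewer.camera_info(name): a dict with "fx", "fy", "cx", "cy" (pixels), "D" ([k1, k2, p1, p2, k3] as OpenCV has them; the pictures are not rectified), "R" (3x3) and "t" (3): a world point X has camera coordinates R X + t. Camera axes: x right, y down, z forward; pixel columns grow to the right and rows downward; lengths in m; the calibration is good to about 2 mm. A picture is of the moment at which its call begins. camera_info takes no time and is no camera call.
- ticket.hand_in(): hands the job in, once; it reports no verdict.
Trained networks look in the newest picture that a camera, given by its name, has taken for a name from the list of things; names that differ only in an ending like _2 or _b are one class to them, and where a whole thing is asked for, a point or a joint stands for the part that bears it (a point fixed in the world has none). Each returns a list of dicts, best first, with "confidence" (0 to 1); they miss things now and then, are a little off and sometimes report something else, mostly with a low value. They report only what shows in the picture. A call takes as long as a camera call. They do not tell look-alikes from the thing itself.
- nets.silhouettes(camera, thing): "region" (420x560 bool, what is visible of it) and "extent" ([left, top, right, bottom] in pixels, round what is visible of it).
The state is a dict: "time_s": time; "qpos": joint angles; "joint_vel": joint speeds; "tau": joint torques, N m; "ee_pos": TCP position; "eef_rot": TCP orientation; "force": force on the tool from outside, world axes, zero at the start; "moment": the same for the moment, N m; "grip_width": finger opening in m.
Only numpy, scipy, OpenCV 4.12 (cv2) and the standard library are available. Lean on these libraries where they do the work, as an engineer would, in place of code of your own. Each camera call takes 0.05 s, during which the arm holds its last target. There are 200 camera calls.

## Working session

There is one attempt and no reset: what is moved stays moved. The work goes in short steps, Python scripts to look and compute and a tool call to move; the robot and the scene stay as the last step left them, time stands still between calls to the robot, and variables do not carry over. Pictures are saved under pics/ and viewed, about 8 in all and at most 12, crops included, and the job is handed in when it is done.

Besides the shell and the picture viewer there is one more tool, called after "Call:" in YAML: its name, and indented under it one key for each argument. carry_out: Moves the arm, as the interface text tells. Its arguments: {"type":"object","properties":{"commands":{"type":"array","items":{"type":"number"}},"force":{"type":"number"}},"required":["commands"]}

```bash
mkdir -p pics; python3 - <<'E'
from station import ctrl, viewer
import cv2
for n in("top","side"):
    im,d=viewer.camera(n); cv2.imwrite(f"pics/{n}1.png",im)
    i=viewer.camera_info(n); print(n,i)
print(ctrl.get_obs())
E
```

```text
top {'fx': 419.94821537740484, 'fy': 419.94821537740484, 'cx': 282.37192106399993, 'cy': 205.62095696404617, 'D': array([0.03914857, 0.        , 0.        , 0.        , 0.        ]), 'R': array([[ 0.01816375, -0.99970506,  0.01612067],
       [-0.99781129, -0.01914995, -0.06329218],
       [ 0.06358222, -0.01493576, -0.99786483]]), 't': array([0.051265  , 0.54171031, 1.07540256])}
side {'fx': 540.722059221447, 'fy': 540.722059221447, 'cx': 282.6032372356957, 'cy': 210.64914273759624, 'D': array([-0.08868195,  0.        ,  0.        ,  0.        ,  0.        ]), 'R': array([[-0.95991199, -0.28022306, -0.00663453],
       [-0.16584732,  0.586878  , -0.79250797],
       [ 0.22597267, -0.75963758, -0.60982547]]), 't': array([0.565309  , 0.0962996 , 1.35343992])}
{'time_s': 0.1, 'qpos': array([-1.37260359e+00,  3.00423393e-01,  1.52149042e+00,  9.83770316e-06,
        1.32070073e+00, -6.65903950e-02]), 'joint_vel': array([-0.00041222, -0.00040822, -0.00111772, -0.00093082,  0.00039144,
       -0.00057275]), 'tau': array([ 1.76518624e-03, -5.32644475e+01, -3.53284156e+01,  7.09405169e-02,
        2.34515715e-02, -5.47803313e-05]), 'ee_pos': array([ 0.14389548, -0.53061042,  0.20495085]), 'eef_rot': array([-3.14151515e+00,  1.01898661e-03, -1.30601559e+00]), 'force': array([0.79296864, 0.20904614, 0.05598394]), 'moment': array([0.03252593, 0.01532272, 0.00313897]), 'grip_width': 0.09404351823363188}
```

View pics/top1.png

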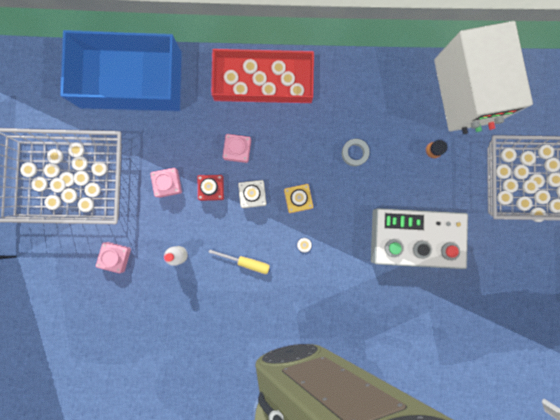

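View pics/side1.png

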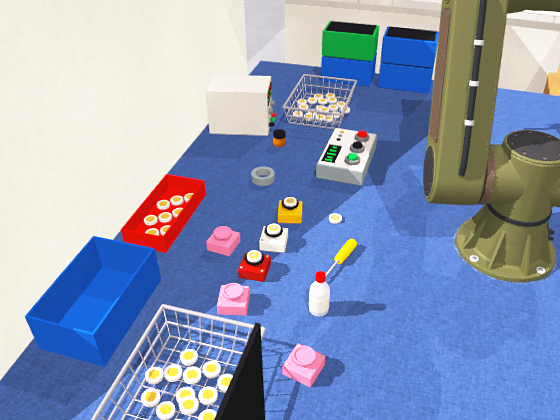

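The top view shows the console at (420,238), with green at (395,249), black at (423,249) and red at (452,252). The nests are red (210,187), white (252,193) and yellow (299,198). The pink blocks are look-alikes, and the spare disc lies at (305,245). Next I'll measure the positions and make one enlarged crop to confirm them.

```bash
cat > h.py <<'E'
import numpy as np, cv2
from station import ctrl, viewer, nets
def ray(i,px,z):
    K=np.array([[i['fx'],0,i['cx']],[0,i['fy'],i['cy']],[0,0,1]])
    u=cv2.undistortPoints(np.array([[px]],float),K,i['D'])[0,0]
    R,t=i['R'],i['t']; c=-R.T@t; d=R.T@np.r_[u,1]
    return c+d*(z-c[2])/d[2]
def dep(i,px,dd):
    K=np.array([[i['fx'],0,i['cx']],[0,i['fy'],i['cy']],[0,0,1]])
    u=cv2.undistortPoints(np.array([[px]],float),K,i['D'])[0,0]
    return i['R'].T@(np.r_[u,1]*dd-i['t'])
E
python3 - <<'E'
from h import *
np.set_printoptions(precision=4,suppress=True)
for n in("top","side"):
    im,d=viewer.camera(n); i=viewer.camera_info(n)
    for th,z in(("button_start_top",.07),("button_range_top",.07),("button_stop_top",.07),("disc_yellow",.050),("disc_white",.050),("nest_yellow",.03),("console",.05),("spare_disc",.004),("tape_roll",.012),("flux_jar",.03),("screwdriver",.01)):
        for r in nets.silhouettes(n,th)[:(6 if 'disc_y' in th else 3)]:
            m=r['region']; y,x=np.nonzero(m)
            if len(x)==0 or r['confidence']<.4: continue
            p=(x.mean(),y.mean()); dd=d[m]; dd=dd[dd>0]
            print(n,th,round(r['confidence'],2),np.round(p,1),r['extent'],len(x),ray(i,p,z)[:2],dep(i,p,np.median(dd)) if len(dd) else'')
    # colours
    hsv=cv2.cvtColor(im,cv2.COLOR_BGR2HSV)
    if n=="top": a,b=im[170:275,270:480],3.7
    else: a,b=im[120:230,265:385],5
    cv2.imwrite(f"pics/{n}2.png",cv2.resize(a,None,fx=b,fy=b,interpolation=cv2.INTER_CUBIC))
E
```

```text
top button_range_top 0.55 [355.  152.5] [343.3, 137.4, 371.3, 165.7] 445 [ 0.6736 -0.1167] [ 0.6829 -0.1256  0.0223]
top button_range_top 0.51 [423.5 249.2] [417.3, 247.1, 431.6, 257.6] 120 [ 0.4366 -0.2867] [ 0.4367 -0.286   0.0721]
top button_stop_top 0.6 [451.4 250.7] [445.4, 242.4, 458.1, 257.4] 116 [ 0.4342 -0.355 ] [ 0.4343 -0.3542  0.0718]
top disc_yellow 0.46 [298.8 197. ] [297.3, 194.1, 304.5, 205.1] 145 [0.5611 0.0207] [0.5609 0.0208 0.0518]
top nest_yellow 0.91 [298.  198.2] [281.8, 185.5, 314.9, 213.1] 492 [0.5598 0.0217] [0.5598 0.0217 0.0305]
top console 0.66 [419. 238.] [369.8, 205.7, 470.4, 270.7] 5281 [ 0.4637 -0.2826] [ 0.4637 -0.2822  0.0513]
top spare_disc 0.58 [303.8 244.6] [298.2, 238.1, 309.7, 253.7] 120 [0.4405 0.0032] [0.4406 0.0035 0.0082]
top tape_roll 0.85 [355.3 151.8] [341.5, 138.4, 373.7, 168.7] 414 [ 0.6867 -0.1283] [ 0.6846 -0.1263  0.0228]
top tape_roll 0.43 [303.9 244.4] [298.6, 237.7, 310.8, 253.0] 128 [0.4411 0.0036] [0.441  0.0033 0.0081]
top flux_jar 0.62 [210.3 188.2] [198.2, 175.3, 222.8, 204.7] 539 [0.581  0.2474] [0.581  0.2475 0.0294]
top f
[... 1064 characters left out ...]
23.6] 437 [0.558  0.0422] [0.5581 0.0416 0.0295]
side console 0.65 [346.4 155.9] [316.7, 124.8, 379.6, 185.2] 2562 [ 0.4613 -0.2453] [ 0.4604 -0.2396  0.0535]
side spare_disc 0.6 [343.6 252.9] [326.3, 237.5, 353.6, 275.2] 331 [0.3929 0.131 ] [0.3903 0.1499 0.0211]
side spare_disc 0.47 [335.2 217.7] [334.5, 213.3, 342.9, 226.9] 91 [ 0.4421 -0.0017] [0.4406 0.007  0.0109]
side tape_roll 0.8 [262.6 175.5] [250.0, 166.4, 271.4, 186.8] 389 [ 0.6886 -0.1307] [ 0.6841 -0.1178  0.0212]
side flux_jar 0.51 [278.5 137.6] [271.2, 131.6, 285.8, 148.0] 188 [ 0.6982 -0.3277] [ 0.6975 -0.3252  0.0315]
side screwdriver 0.59 [343.6 252.5] [325.4, 238.4, 354.9, 276.9] 282 [0.3923 0.1362] [0.3903 0.1504 0.0229]
```

View pics/top2.png

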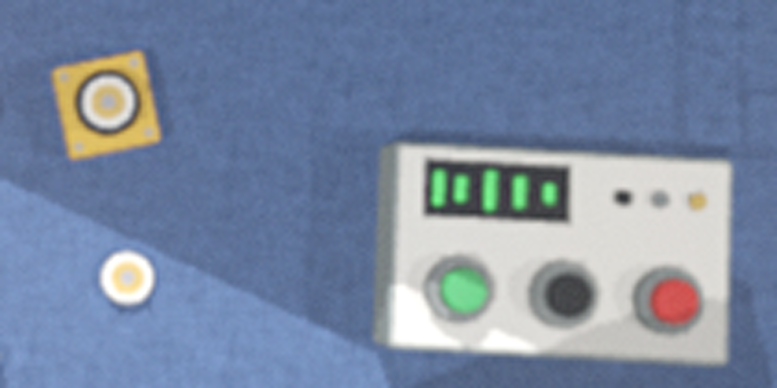

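Measured positions: green ≈ (0.439,-0.216,0.072), black (0.437,-0.287), red (0.4345,-0.356) and the yellow disc (0.561,0.0207,0.052). The two cameras agree to within 2-3 mm for the disc and the red and black buttons. Green came only from the side camera, but the button spacing comes out at about 70 mm as it should. The yellow nest is the only yellow one. Next I move above green with the fingers shut.

Call:
carry_out:
  commands: [1,3,3,0,0,0,0,1,5.5,6,0,0,0,0,1,8,8.7,-0.5,0,0,0,1,10.5,11.4,-1,0,0,0,1,13,14,-1.5,0,0,0,1,15.5,16.7,-2,0,0,0,1,18,19.3,-3,0,0,0,1,20.5,22,-4,0,0,0,1,23,24.6,-5,0,0,0,1,25.5,27.2,-6,0,0,0,1,28,29.8,-7,0,0,0,1,29.5,31.5,-8,0,0,0]
  force: 20

```text
time_s: 2.3
ee_pos: [0.4407, -0.2136, 0.1252]
eef_rot: [-3.141, -0.0, -1.305]
force: [1.2, -0.4, 0.0]
grip_width: 0.0176
```

Call:
carry_out:
  commands: [1,0,0,0,0,0,0,1,0,0,0,0,0,0]

```text
time_s: 2.47
ee_pos: [0.441, -0.2127, 0.1247]
eef_rot: [3.142, 0.0, -1.302]
force: [-0.6, -0.4, -0.3]
grip_width: 0.004
```

Call:
carry_out:
  commands: [1,-0.2,-0.3,-1.5,0,0,0,1,-0.2,-0.3,-3,0,0,0,1,-0.2,-0.3,-4,0,0,0,1,-0.2,-0.3,-4.8,0,0,0,1,-0.2,-0.3,-5.1,0,0,0,1,-0.2,-0.3,-5.3,0,0,0,1,-0.2,-0.3,-5.5,0,0,0,1,-0.2,-0.3,-5.6,0,0,0,1,-0.2,-0.3,-5.6,0,0,0]

```text
time_s: 3.22
ee_pos: [0.4391, -0.2159, 0.0691]
eef_rot: [-3.141, -0.0, -1.302]
force: [-2.1, -0.7, 3.4]
grip_width: 0.0003
```

```bash
python3 - <<'E'
from h import *
im,d=viewer.camera("side"); print(ctrl.get_obs()['force'],ctrl.get_obs()['ee_pos'])
cv2.imwrite("pics/s3.png",cv2.resize(im[60:200,280:420],None,fx=4,fy=4,interpolation=cv2.INTER_CUBIC))
E
```

```text
[-2.40253505 -1.71900456  3.90468634] [ 0.43918845 -0.21591551  0.06916856]
```

View pics/s3.png

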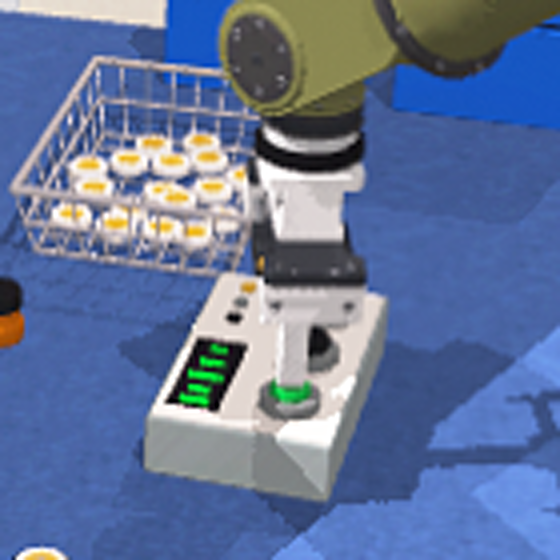

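The crop shows the fingertips centred on the green cap, which is partly pressed (force 3.9 N). Now I press it further, then back off.

Call:
carry_out:
  commands: [1,0,0,-0.2,0,0,0,1,0,0,-0.3,0,0,0,1,0,0,-0.35,0,0,0,1,0,0,-0.35,0,0,0,1,0,0,-0.35,0,0,0]

```text
time_s: 3.68
ee_pos: [0.4394, -0.2159, 0.0662]
eef_rot: [-3.141, -0.001, -1.302]
force: [-3.7, 0.1, 9.4]
grip_width: 0.0005
```

The tip is at 0.0662, so the cap is about 5.8 mm down, with 9 N as it reaches the stop. Now up and over to the yellow disc.

Call:
carry_out:
  commands: [1,0,0,1.5,0,0,0,1,0,0,4,0,0,0,1,1,2.5,5,0,0,0,1,2.5,5,5,0,0,0,1,4,8,5,0,0,0,1,5.5,11,5,0,0,0,1,7,14,5,0,0,0,1,8.5,17,5,0,0,0,1,10,20,5,0,0,0,1,11.5,22.5,5,0,0,0,1,12.2,23.7,4,0,0,0,1,12.2,23.7,3,0,0,0]

```text
time_s: 4.68
ee_pos: [0.5625, 0.0236, 0.0958]
eef_rot: [-3.14, -0.001, -1.299]
force: [0.8, 0.6, -0.1]
grip_width: 0.0007
```

Call:
carry_out:
  commands: [1,0,0,-1,0,0,0,1,0,0,-1,0,0,0,1,0,0,-1,0,0,0]

```text
time_s: 4.93
ee_pos: [0.5618, 0.0229, 0.0851]
eef_rot: [-3.141, -0.0, -1.3]
force: [-0.8, 0.3, 0.2]
grip_width: 0.0001
```

```bash
python3 - <<'E'
from h import *
im,d=viewer.camera("side"); o=ctrl.get_obs();print(o['force'],o['ee_pos'])
cv2.imwrite("pics/s4.png",cv2.resize(im[120:260,220:360],None,fx=4,fy=4,interpolation=cv2.INTER_CUBIC))
E
```

```text
[-0.20287587 -0.38618512 -0.24785815] [0.56223748 0.02280542 0.08579775]
```

View pics/s4.png

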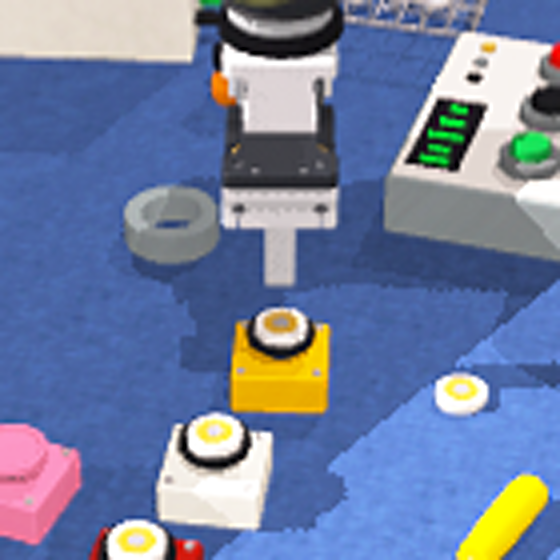

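The crop shows the shut fingers about 33 mm above the yellow disc (crop pixel 281,323) and lined up with it, and the green button is out again. Now down gently.

Call:
carry_out:
  commands: [1,-0.1,-0.2,-1,0,0,0,1,-0.1,-0.2,-1.8,0,0,0,1,-0.1,-0.2,-2.4,0,0,0,1,-0.1,-0.2,-2.7,0,0,0,1,-0.1,-0.2,-2.9,0,0,0,1,-0.1,-0.2,-3.0,0,0,0,1,-0.1,-0.2,-3.0,0,0,0,1,-0.1,-0.2,-3.0,0,0,0]

```text
time_s: 5.65
ee_pos: [0.5614, 0.0209, 0.056]
eef_rot: [-3.14, -0.001, -1.3]
force: [0.6, -0.0, 0.1]
grip_width: 0.0007
```

Call:
carry_out:
  commands: [1,0,0,-0.1,0,0,0,1,0,0,-0.2,0,0,0,1,0,0,-0.3,0,0,0,1,0,0,-0.4,0,0,0,1,0,0,-0.4,0,0,0,1,0,0,-0.4,0,0,0]

```text
time_s: 6.15
ee_pos: [0.5614, 0.0209, 0.0521]
eef_rot: [-3.139, -0.001, -1.3]
force: [-0.0, -0.1, 1.8]
grip_width: 0.0004
```

Call:
carry_out:
  commands: [1,0,0,-0.1,0,0,0,1,0,0,-0.15,0,0,0,1,0,0,-0.15,0,0,0,1,0,0,-0.15,0,0,0]

```text
time_s: 6.48
ee_pos: [0.5615, 0.0208, 0.0506]
eef_rot: [-3.139, -0.001, -1.3]
force: [-0.2, -0.1, 2.4]
grip_width: 0.0004
```

Contact is confirmed at 2.4 N, which fits 1.2 + 0.6 × ~1.5 mm. Rest there for 1 s.

Call:
carry_out:
  commands: [1,0,0,0,0,0,0,1,0,0,0,0,0,0,1,0,0,0,0,0,0,1,0,0,0,0,0,0,1,0,0,0,0,0,0,1,0,0,0,0,0,0,1,0,0,0,0,0,0,1,0,0,0,0,0,0,1,0,0,0,0,0,0,1,0,0,0,0,0,0,1,0,0,0,0,0,0,1,0,0,0,0,0,0]

```text
time_s: 7.48
ee_pos: [0.5615, 0.0209, 0.0506]
eef_rot: [-3.139, -0.001, -1.3]
force: [0.2, -0.6, 2.2]
grip_width: 0.0003
```

Call:
carry_out:
  commands: [1,0,0,0.1,0,0,0,1,0,0,0.3,0,0,0,1,0,0,0.6,0,0,0,1,0,0,1.2,0,0,0,1,0,0,2.5,0,0,0,1,0,0,4.5,0,0,0,1,0,0,7,0,0,0,1,0,0,7,0,0,0]

```text
time_s: 8.15
ee_pos: [0.5633, 0.0208, 0.1256]
eef_rot: [-3.133, -0.003, -1.3]
force: [1.3, 0.2, 1.3]
grip_width: 0.0005
```

Call:
carry_out:
  commands: [1,-1,-3,0,0,0,0,1,-2.1,-6.3,0,0,0,0,1,-3.2,-9.5,0,0,0,0,1,-4.3,-12.8,0,0,0,0,1,-5.4,-16,0,0,0,0,1,-6.5,-19.3,0,0,0,0,1,-7.6,-22.5,0,0,0,0,1,-8.7,-25.8,0,0,0,0,1,-9.8,-29,0,0,0,0,1,-10.9,-32.3,0,0,0,0,1,-12,-35.5,0,0,0,0,1,-12.8,-37.6,0,0,0,0]

```text
time_s: 9.15
ee_pos: [0.4341, -0.3576, 0.1256]
eef_rot: [-3.133, -0.003, -1.302]
force: [-0.1, 0.2, 0.1]
grip_width: 0.0001
```

Call:
carry_out:
  commands: [1,0,0,-1,0,0,0,1,0,0,-1.5,0,0,0,1,0,0,-1.5,0,0,0]

```text
time_s: 9.4
ee_pos: [0.4337, -0.3566, 0.1091]
eef_rot: [-3.134, -0.001, -1.302]
force: [0.3, 0.4, -0.6]
grip_width: 0.0004
```

```bash
python3 - <<'E'
from h import *
im,d=viewer.camera("side"); o=ctrl.get_obs();print(o['force'],o['ee_pos'])
cv2.imwrite("pics/s5.png",cv2.resize(im[60:260,240:420],None,fx=3,fy=3,interpolation=cv2.INTER_CUBIC))
E
```

```text
[ 0.29404994 -0.75455348  0.28863394] [ 0.43413888 -0.35640695  0.10986017]
```

View pics/s5.png

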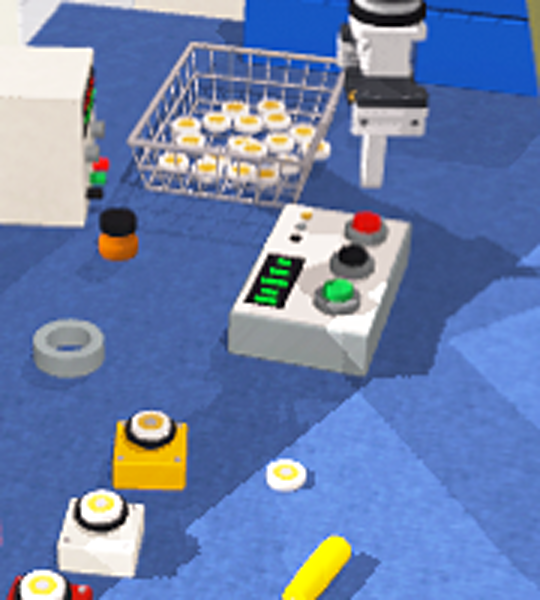

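The fingers (crop 372,185) are above the red cap (366,222), and the yellow disc sits in its cup. Pressing.

Call:
carry_out:
  commands: [1,0,0,-1.2,0,0,0,1,0,0,-2.4,0,0,0,1,0,0,-3.2,0,0,0,1,0,0,-3.6,0,0,0,1,0,0,-3.9,0,0,0,1,0,0,-4.1,0,0,0,1,0,0,-4.3,0,0,0,1,0,0,-4.4,0,0,0,1,0,0,-4.4,0,0,0,1,0,0,-4.4,0,0,0]

```text
time_s: 10.28
ee_pos: [0.4343, -0.3565, 0.0663]
eef_rot: [-3.133, -0.002, -1.301]
force: [-1.3, 3.3, 4.9]
grip_width: 0.0005
```

The cap is 5.7 mm down at 4.9 N. Withdrawing.

Call:
carry_out:
  commands: [1,0,0,1,0,0,0,1,0,0,3,0,0,0,1,0,0,6,0,0,0,1,0,0,9,0,0,0,1,-1,0,12,0,0,0,1,-4,-1,13,0,0,0,1,-7,-2,13,0,0,0,1,-9,-3,13,0,0,0,1,-9,-3,13,0,0,0,1,-9,-3,13,0,0,0]

```text
time_s: 11.12
ee_pos: [0.3438, -0.387, 0.1972]
eef_rot: [-3.133, -0.003, -1.303]
force: [1.2, -0.1, 0.1]
grip_width: 0.0009
```

```bash
python3 - <<'E'
from h import *
im,d=viewer.camera("side"); o=ctrl.get_obs();print(o['force'],o['ee_pos'])
i=viewer.camera_info("side")
for c in[(352,156),(357,144),(362,133),(290,201)]: print(c,dep(i,c,np.median(d[c[1]-1:c[1]+2,c[0]-1:c[0]+2])).round(4))
cv2.imwrite("pics/s6.png",cv2.resize(im[60:320,200:420],None,fx=2.3,fy=2.3,interpolation=cv2.INTER_CUBIC))
E
```

```text
[0.00145477 0.14730923 1.13067351] [ 0.34447214 -0.38661464  0.19698721]
(352, 156) [ 0.4395 -0.2087  0.0751]
(357, 144) [ 0.4374 -0.2801  0.0752]
(362, 133) [ 0.4338 -0.3487  0.0762]
(290, 201) [0.561  0.0246 0.0545]
```

View pics/s6.png

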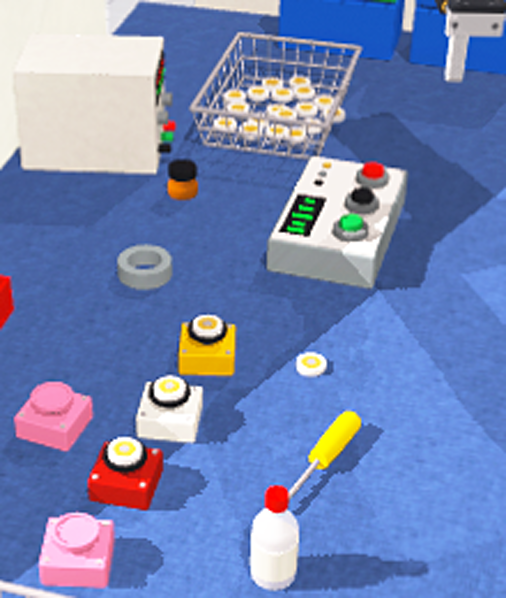

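All three buttons are out, the discs are in their cups, nothing has moved, and the gripper is clear. Handing in.

```bash
python3 -c "
from station import ticket
print(ticket.hand_in())"
```

```text
the job is handed in; nothing more can be done
None
```

The job ran through in order and is handed in, at about 11 s on the robot's clock of the 54 s allowed. The hand-in gives no verdict, so these are my own readings:
- **Green start button:** pressed about 5.8 mm, with 9 N at the stop.
- **Yellow disc:** the shut fingertips rested on it at about 2.3 N for just over 1 s, then lifted straight off.
- **Red stop button:** pressed about 5.7 mm at 5 N, then I withdrew clear.

The last picture showed all three buttons out, the discs in their cups and the loose things where they were. The side camera's depth read those heights 2–4 mm too high. That is roughly its offset from the start, so I took the buttons and cups as fully back up. No check failed.

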